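Take the leaf screen out of the filter box

TASK

Please get the leaf screen out of the filter box for rinsing: first clear the soap dispenser, the peg cup and the round brush off the box onto the side tray, and only when all three stand there swing the tab fully aside, lift the screen out and lay it flat in the steel basin. Then put the dispenser, the cup and the brush each back on the very pad it stood on at the start, centred within about 1 cm, and leave the tab turned aside. Keep the three upright all the while.

Things in the scene. Friction and masses are not known exactly. Their poses are not given: they have to be found in the camera images.
- dispenser: Press-button soap dispenser: square clear acrylic body 54 x 54 mm, 82 mm tall (steel rim plate 55 x 55 mm, z 80 to 86), round steel collar and white button on top, 105 mm tall in all; 0.15 to 0.31 kg. Origin: centre of its underside; z up, x and y square to its sides. Grip it by the acrylic, about 68 mm up.
- peg_cup: White plastic cup full of coloured clothes pegs (the pegs are fixed in it): round, 60 mm in diameter, cup 72 mm tall, pegs up to 104 mm; a clip plate 22 mm wide stands out 5 mm at its +y side, z 41 to 71. 0.1 to 0.23 kg. Origin: centre of its underside; z up. Grip it about 58 mm up, across its x.
- brush: Round hard silicone dish brush, grey, standing on its bristles: head 62 mm in diameter up to z = 28 mm, above it a neck and a round grip knob 36 mm in diameter from z = 46 to 80 mm (its top). 0.1 to 0.2 kg. Origin: centre of its underside; z up. Grip it by the knob, about 63 mm up.
- screen: Leaf screen: perforated aluminium plate 100 (x) x 132 (y) x 6 mm, lying in the recess of the filter box with 4 mm play all round. On it a black upright bar handle, 12 mm thick in x, 44 mm long in y, from z = 6 to 34 mm, its centre at x = +12 mm. 0.14 to 0.28 kg. Origin: centre of the plate's underside; z up.
- filter_box: Grey filter box fixed to the counter, 230 (x) x 260 (y) x 40 mm high; origin: centre of its underside, -x nearest the robot. Front: flat ledge, z 40, with three dark round flush pads, 74 mm wide, at x -66, y -85, 0, +85 mm; one thing stands on each. Behind: recess 108 x 140 mm centred at x +48, y 0; the screen lies in it flush with the top. Soap and nail brush (22 mm high) lie on the side rims.
- tab (a joint): Angle (rad) of the flat steel swing tab that holds down the screen's front edge. Upright pivot on the filter box at x -22, y 0 mm. At 0 it points along the box's +x, over the screen; it grows swinging towards the box's +y, to a stop at 1.65 (fully aside, along the ledge's edge; screen free from 1.4). Stays where left; about 1 N at its post turns it.
- tab_post (a point): Top centre of the tab's upright black round post, 12 mm in diameter, by which the tab is turned; 45 mm from the pivot, its top 72 mm above the counter; the tab itself is 12 mm wide and its upper face is 46 mm above the counter.
- side_tray: Side tray fixed to the counter: long white plastic tray, 290 (x) x 130 (y) mm, floor 4 mm thick, walls 4 mm thick and 16 mm high. Origin: centre of its underside. Room for the three things in a row along its x.
- basin: Rinsing basin fixed to the counter: steel, 170 (x) x 200 (y) mm outside, walls 4 mm thick and 45 mm high, floor 4 mm thick, otherwise empty. Origin: centre of its underside.

How it is judged:
By the outcome, as a careful person would: the job done as asked, in the order asked, and still so for the second after the job is handed in, with the robot touching nothing.
It also fails if it takes over 149 s, if anything falls off the work surface, if the arm or the gripper's body presses on something with over 40 N, if the wrist force passes 120 N, or if a joint passes its speed limit or range.

ROBOT

A 6-joint arm with a two-finger parallel gripper is mounted at the origin on the work surface. World frame = base frame: x ahead of the robot, y to its left, z up, the work surface at z = 0. Lengths are in m, angles in rad, forces in N, time in s.
With the tool pointing down it reaches from about 0.325 to 0.875 m from the base axis. Payload 4.4 kg.
Tool frame: the origin (TCP) lies on the centre line of the jaws, within the pads' length; the fingertips stand 8 mm ahead of it and the grasp point (between the pads) lies 11 mm behind it (tip_extent is the distance from the TCP to the fingertips, in m); z points along the fingers, y is the line along which they close (so a half turn about z gives the same grasp; the last joint's range is limited). The gripper opens to 85 mm and grips with 20 to 120 N. Pads are 22 mm wide; open, the fingers measure 114 mm over their backs; the gripper's body (76 mm by 85 mm) begins 54 mm behind the grasp point. The pads swing forward as they close: fully open they stand 13 mm farther back than shut.
Start: joints at [-1.276, 0.207, 1.542, -0, 1.393, -0.15], TCP at [0.248, -0.519, 0.239] pointing down, gripper open.
Joint ranges: [-2.73, 2.73], [-0.86, 2.22], [0.23, 2.46], [-1.11, 4.25], [0.08, 2.63], [-2.82, 2.82]. Speed limits (rad/s): [2.79, 2.79, 3.14, 3.14, 3.14, 3.14].

INTERFACE

Orientations are given as a unit quaternion [w, x, y, z].
In Python, from workcell import * gives the robot as it stands. The module is installed in compiled form; this text tells all that it offers.
- The arm moves only by the tool carry_out, never from a script. Its argument "increments" is a list of rows, each a list of 3 entries, a list of its own where there are three numbers: the turn, a rotation vector about the tool's x, y, z in rad, then the shift along the tool's x, y, z in mm, then the opening, from 0 (shut) to 1 (fully open). A call has 1 to 10 rows; each row is the pose to reach, as a shift and turn from the pose commanded when the call began, along the tool's axes at that moment; what a row does not reach only later rows make up. A row lasts 1/8 s, in which the tool goes at most 62.5 mm and 10.7 degrees, less where a joint would pass 70% of its speed; a pose out of reach is approached as far as the arm can. A call with a gripper value outside its range is refused whole. The fingers move at their own pace and stop on an object; the grip force is fixed at half the most. Time passes only in rows, so rows that repeat a pose let the fingers close. It gives the time, the measured TCP pose, the force, the opening and the grip force at its end, in the units of the state.
- read_state(): the state, without advancing time (a new reading comes with each control period).
- snapshot(name): name is "side" or "top" or "wrist"; returns a dict with "color" (384x512x3 uint8, red, green, blue), "range_z" (384x512 float32, m along the optical axis (not along the pixel's ray), 0 where there is no reading), "K" (3x3 intrinsics, pixels), "pose" (4x4, takes a point from camera to world coordinates). Camera axes: x right, y down, z forward; pixel columns grow to the right and rows downward; lengths in m; the calibration is good to about 2 mm. A picture is of the moment at which its call begins.
- close_job(): hands the job in; it is judged then, once.
The state is a dict: "time_s": time; "joints": joint angles; "joint_vel": joint speeds; "tau": joint torques, N m; "position": TCP position; "tcp_rot": TCP orientation; "contact_force": force on the tool from outside, world axes, zero at the start; "moment": the same for the moment, N m; "width": finger opening in m; "finger_force": force on a finger pad.
Only numpy, scipy, OpenCV 4.12 (cv2) and the standard library are available. Lean on these libraries where they do the work, as an engineer would, in place of code of your own. Each camera call takes 0.05 s, during which the arm holds its last target. There are 200 camera calls.

## Working session

There is one attempt and no reset: what is moved stays moved. The work goes in short steps, Python scripts to look and compute and a tool call to move; the robot and the scene stay as the last step left them, time stands still between calls to the robot, and variables do not carry over. Pictures are saved under pics/ and viewed, at most 14 in all, crops included, and the job is handed in when it is done.

Besides the shell and the picture viewer there is one more tool, called after ">>>" by a JSON object that holds its "fn" and its "kwargs". carry_out: Moves the arm, as the interface text tells. Its arguments: {"type":"object","properties":{"increments":{"type":"array","items":{"type":"array"}}},"required":["increments"]}

```bash
mkdir -p pics
cat > h.py <<'E'
import numpy as np, cv2
from workcell import *
def cloud(s):
    z=s["range_z"]; K=s["K"]; v,u=np.mgrid[:z.shape[0],:z.shape[1]]
    P=np.stack([(u-K[0,2])/K[0,0]*z,(v-K[1,2])/K[1,1]*z,z,np.ones_like(z)],-1)@s["pose"].T
    P=P[...,:3]; P[z==0]=np.nan
    return P
def save(s,n): cv2.imwrite(n,s["color"][...,::-1])
E
python3 - <<'E'
from h import *
for n in ("top","side"):
    s=snapshot(n); save(s,f"pics/{n}0.png"); np.savez(f"{n}0.npz",**s); print(n,s["K"].tolist(),np.round(s["pose"],3).tolist())
st=read_state(); print(st)
E
```

```text
top [[489.16874141669615, 0.0, 255.44919381388215], [0.0, 489.16874141669615, 184.41863969978783], [0.0, 0.0, 1.0]] [[0.009, -0.984, 0.18, 0.356], [-1.0, -0.009, -0.001, 0.016], [0.003, -0.18, -0.984, 1.154], [0.0, 0.0, 0.0, 1.0]]
side [[388.88054784643214, 0.0, 260.2212424213466], [0.0, 388.88054784643214, 191.5743862270934], [0.0, 0.0, 1.0]] [[-0.986, -0.104, 0.13, 0.452], [-0.167, 0.659, -0.734, 0.624], [-0.009, -0.745, -0.667, 0.634], [0.0, 0.0, 0.0, 1.0]]
{'time_s': 0.1, 'joints': array([-1.27549187e+00,  2.07355028e-01,  1.54287209e+00, -2.38992613e-06,
        1.39349401e+00, -1.50498550e-01]), 'joint_vel': array([-9.67015593e-05, -1.18971868e-03, -4.08883781e-03,  4.60405418e-04,
        5.11989722e-04,  1.80989931e-03]), 'tau': array([-5.09295842e-04, -3.84091365e+01, -2.92547679e+01, -1.52953130e-04,
        4.90139733e-03, -1.95526343e-05]), 'position': array([ 0.24771593, -0.51813673,  0.23820144]), 'tcp_rot': array([-1.06136071e-03,  9.75259550e-01,  2.21060350e-01, -7.81593038e-05]), 'contact_force': array([-0.00477627,  0.06571995,  0.16211966]), 'moment': array([-0.03483312, -0.00770374, -0.00259026]), 'finger_force': 0.0, 'width': 0.08536552688184756}
```

View pics/top0.png

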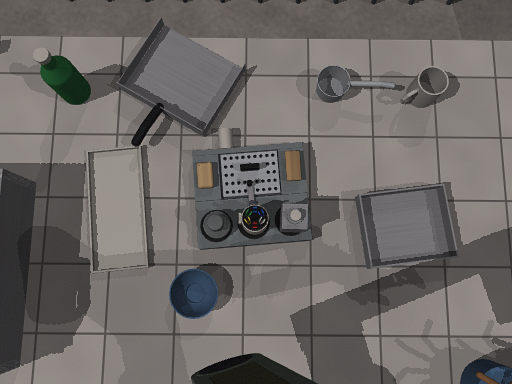

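View pics/side0.png

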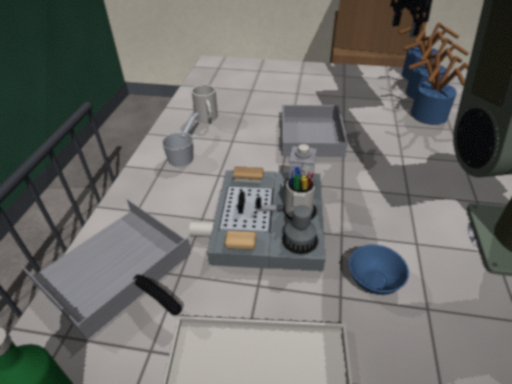

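The top view shows the box at about (252,195). The brush is at (216,224), the cup at (254,218) and the dispenser at (294,217), with the tab post at about (250,184). The tray is at (119,208) and the basin at (408,225). The grey pan at (182,77) is a distractor, and a blue bowl sits at (194,293).

```bash
cat > m.py <<'E'
from h import *
def rect(P,m,name):
    q=P[m][:,:2]; 
    (c,wh,a)=cv2.minAreaRect((q*1000).astype(np.float32)); print(name,m.sum(),np.round(c,1),np.round(wh,1),round(a,1),"z med",round(float(np.nanmedian(P[m][:,2])),4))
def comp(m,seed=None):
    m=cv2.morphologyEx(m.astype(np.uint8),cv2.MORPH_OPEN,np.ones((3,3)))
    n,l,s,c=cv2.connectedComponentsWithStats(m); return [(l==i) for i in range(1,n) if s[i,4]>25]
for n in ("top","side"):
    s=dict(np.load(f"{n}0.npz")); P=cloud(s); x,y,z=P[...,0],P[...,1],P[...,2]
    print(n,"floor z",np.nanmedian(z[(x>.3)&(x<.7)&(abs(y)<.45)&(z<.02)]))
    for nm,lo,hi in (("z33-47",.033,.047),("walls12-20",.010,.021),("z72-90",.074,.092),("z98-108",.096,.110),("post 66-74",.064,.075)):
        for m in comp((z>lo)&(z<hi)&(x>.2)&(x<.75)&(abs(y)<.5)): rect(P,m,nm)
E
python3 m.py
```

```text
top floor z 0.001007817686717427
z33-47 7798 [562.9  27.3] [280.5 260.4] 5.4 z med 0.0401
z33-47 31 [ 483.2 -429.4] [21.8  5.5] 7.1 z med 0.042
z33-47 37 [ 456.7 -432.6] [23.   5.3] 5.8 z med 0.0428
z33-47 59 [ 414.  -437.6] [31.9  6.9] 0.0 z med 0.0426
z33-47 27 [363.1 151.4] [ 6.6 16. ] 0.7 z med 0.0424
z33-47 32 [359.6 129.9] [20.9  8.2] 64.6 z med 0.0416
z33-47 44 [346.  187.5] [10. 25.] 46.0 z med 0.0407
z33-47 33 [342.7 109.3] [22.2  8.1] 35.8 z med 0.0428
z33-47 42 [316.7 198.3] [24.4  8. ] 2.0 z med 0.0395
z33-47 88 [279.8 184.5] [49.7 11.7] 43.5 z med 0.0402
walls12-20 142 [327.6 173.4] [23.9 61.6] 57.2 z med 0.0153
walls12-20 46 [325.9 119. ] [26.2 11. ] 34.2 z med 0.0158
walls12-20 146 [286.6 147.9] [20.5 63.5] 7.2 z med 0.0157
post 66-74 88 [598.5  29.7] [11.4 41.6] 5.6 z med 0.0683
post 66-74 40 [490.3  95.1] [24.4  9. ] 72.9 z med 0.0704
post 66-74 189 [456.3 100.4] [40.4 60.3] 0.8 z med 0.0705
side floor z 0.002160791839135423
z33-47 59 [ 541.4 -421. ] [39.5  6.2] 8.2 z med 0.0399
z33-47 82 [ 486.2 -428.8] [61.  9.] 6.7 z med 0.0395
z33-47 63 [ 426.8 -437.6] [48.8  7. 
[... 1142 characters left out ...]
4] 2.5 z med 0.0156
walls12-20 36 [456.4 145.9] [17.9  3.1] 5.8 z med 0.0156
walls12-20 57 [429.  143.7] [29.7  3.3] 4.2 z med 0.0153
walls12-20 771 [563.5 292.6] [256.6 103.6] 32.3 z med 0.0163
walls12-20 322 [393.2 310.4] [ 54.8 101.6] 6.5 z med 0.0165
z72-90 58 [491.7  38.2] [ 7.4 35.8] 37.9 z med 0.0842
z72-90 48 [454.2  32.7] [27.3  5.3] 48.7 z med 0.0838
z72-90 180 [466.4 108.1] [28.4 42.1] 89.3 z med 0.0774
z98-108 124 [471.8  38. ] [56.  27.4] 10.6 z med 0.1028
z98-108 75 [465.6 113.6] [30.3 11.1] 1.1 z med 0.1025
post 66-74 87 [599.6  29.1] [11.9 45.8] 5.2 z med 0.0689
post 66-74 31 [561.   29.7] [10.5 10.4] 52.5 z med 0.0721
post 66-74 279 [465.6 108. ] [60.9 46. ] 0.5 z med 0.0711
```

```bash
cat > m2.py <<'E'
from h import *
T=dict(np.load("top0.npz")); S=dict(np.load("side0.npz"))
a=cv2.resize(T["color"][140:255,185:320],None,fx=3.5,fy=3.5,interpolation=cv2.INTER_CUBIC)
b=cv2.resize(S["color"][135:265,270:335],None,fx=3.1,fy=3.1,interpolation=cv2.INTER_CUBIC)
H=max(a.shape[0],b.shape[0]); pad=lambda i:cv2.copyMakeBorder(i,0,H-i.shape[0],0,0,0)
cv2.imwrite("pics/crop0.png",np.hstack([pad(a),pad(b)])[...,::-1])
# box: ledge/top pixels z~40 with fitted edges
P=cloud(T);x,y,z=P[...,0],P[...,1],P[...,2]
m=(abs(z-.040)<.006)&(x>.41)&(x<.68)&(abs(y-.03)<.16)
from m import comp
M=max(comp(m),key=lambda q:q.sum()); q=P[M][:,:2]*1000
for t in (4.5,5,5.3,5.6,6,6.5):
    r=np.radians(t);u=q@[np.cos(r),np.sin(r)];v=q@[-np.sin(r),np.cos(r)]
    # edges by position of profile
    hu=[np.percentile(u[(v>np.median(v)-100)&(v<np.median(v)+100)],p) for p in (.2,99.8)]; hv=[np.percentile(v,p) for p in (.3,99.7)]
    print(t,np.round(hu,1),np.round(hv,1),np.diff(hu),np.diff(hv))
# tray and basin wall tops
for nm,lo,hi,xr,yr in (("tray",.010,.024,(.35,.72),(.19,.41)),("basin",.038,.055,(.35,.62),(-.47,-.2))):
  for tag,s in (("T",T),("S",S)):
    P=cloud(s);x,y,z=P[...,0],P[...,1],P[...,2]
    k=(z>lo)&(z<hi)&(x>xr[0])&(x<xr[1])&(y>yr[0])&(y<yr[1]); q=(P[k][:,:2]*1000).astype(np.float32)
    c,wh,an=cv2.minAreaRect(q); print(nm,tag,len(q),np.round(c),np.round(wh),round(an,1))
E
python3 m2.py | grep -v "z med"
```

```text
top floor z 0.001007817686717427
side floor z 0.002160791839135423
4.5 [422.9 657.6] [-146.6  112.1] [234.77152951] [258.74577332]
5 [423.1 657.9] [-151.2  107.2] [234.80286769] [258.37640647]
5.3 [423.1 658. ] [-154.1  104.3] [234.96818692] [258.43048961]
5.6 [423.  658.1] [-157.1  101.5] [235.15589118] [258.66260923]
6 [422.6 658.3] [-161.    97.9] [235.65744116] [258.89989813]
6.5 [421.9 658.4] [-166.3   93.5] [236.51517113] [259.76429376]
tray T 774 [545. 327.] [201. 392.] 78.3
tray S 1145 [538. 274.] [334. 223.] 9.3
basin T 726 [ 469. -333.] [170. 202.] 7.7
basin S 532 [ 469. -333.] [169. 207.] 7.6
```

View pics/crop0.png

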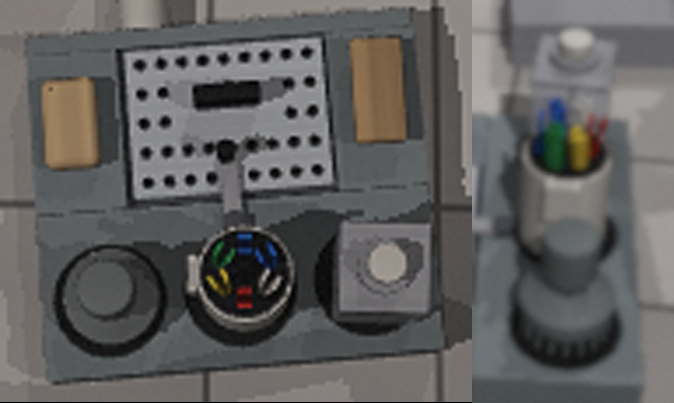

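The crop shows the clip plate on the cup's +y side at (193,275), so closing along the box's x grips the cup across its own x. The dispenser is nearly square to the box.

```bash
cat > m3.py <<'E'
from h import *
from m import comp
T=dict(np.load("top0.npz")); S=dict(np.load("side0.npz"))
def ray(s,uv,z):
    d=s["pose"][:3,:3]@np.linalg.inv(s["K"])@[uv[0],uv[1],1]; o=s["pose"][:3,3]; return (o+d*(z-o[2])/d[2])*1000
for nm,uv,z in (("cup rim",(255.3,219.7),.112),("disp rim",(294.4,216.3),.126),("disp button",(295.4,215.1),.145),("knob",(215.6,222.9),.120),("post",(249.6,183),.072),("handle",(249.3,167),.068),("clip",(240.1,218.6),.111),
 ):
    print(nm,np.round(ray(T,uv,z)[:2],1))
for tag,s in (("T",T),("S",S)):
    P=cloud(s);x,y,z=P[...,0],P[...,1],P[...,2]
    for nm,lo,hi,cx,cy in (("knobtop",.113,.125,465,104),("rimplate",.120,.1285,480,-65),("button",.138,.15,480,-65),("cuprim",.105,.116,472,19),("post",.068,.076,562,27),("disp all",.06,.15,480,-65),("handle",.06,.074,599,29)):
        k=(z>lo)&(z<hi)&(abs(x*1000-cx)<42)&(abs(y*1000-cy)<40)
        q=(P[k]*1000).astype(np.float32)
        if len(q)>5:
            c,wh,an=cv2.minAreaRect(q[:,:2]); print(tag,nm,len(q),np.round(c,1),np.round(wh,1),round(an,1),"z",np.median(q[:,2]).round(1))
# tray: side wall tops and floor
for tag,s in (("T",T),("S",S)):
    P=cloud(s);x,y,z=P[...,0],P[...,1],P[...,2]
    hsv=cv2.cvtColor(s["color"],cv2.COLOR_RGB2HSV)
    for m in comp((abs(z-.004)<.004)|((z<.02)&(z>.012))):pass
    k=(z>.0115)&(z<.0195)&(x>.33)&(x<.72)&(y>.2)&(y<.45)
    for m in comp(k)[:8]+[]:
        q=(P[m]*1000).astype(np.float32);c,wh,an=cv2.minAreaRect(q[:,:2]);print(tag,"wall",m.sum(),np.round(c),np.round(wh),round(an,1))
E
python3 m3.py | grep -v "z med"
python3 - <<'E'
import sys;sys.path.insert(0,'.')
import cv2,numpy as np
from scipy import ndimage
import os;os.chdir('.')
from h import cloud
T=dict(np.load("top0.npz"))
# tray contour by brightness in top view
from m3 import ray
g=cv2.cvtColor(T["color"],cv2.COLOR_RGB2GRAY)
c=cv2.resize(T["color"][135:285,75:165],None,fx=4,fy=4,interpolation=cv2.INTER_CUBIC);cv2.imwrite("pics/tray0.png",c[...,::-1])
E
```

```text
top floor z 0.001007817686717427
side floor z 0.002160791839135423
cup rim [470.7  14.3]
disp rim [477.2 -68.2]
disp button [477.4 -68.7]
knob [462.3  98.4]
post [557.9  27.8]
handle [595.6  29. ]
clip [472.9  46.9]
top floor z 0.001007817686717427
z33-47 7798 [562.9  27.3] [280.5 260.4] 5.4 z med 0.0401
z33-47 31 [ 483.2 -429.4] [21.8  5.5] 7.1 z med 0.042
z33-47 37 [ 456.7 -432.6] [23.   5.3] 5.8 z med 0.0428
z33-47 59 [ 414.  -437.6] [31.9  6.9] 0.0 z med 0.0426
z33-47 27 [363.1 151.4] [ 6.6 16. ] 0.7 z med 0.0424
z33-47 32 [359.6 129.9] [20.9  8.2] 64.6 z med 0.0416
z33-47 44 [346.  187.5] [10. 25.] 46.0 z med 0.0407
z33-47 33 [342.7 109.3] [22.2  8.1] 35.8 z med 0.0428
z33-47 42 [316.7 198.3] [24.4  8. ] 2.0 z med 0.0395
z33-47 88 [279.8 184.5] [49.7 11.7] 43.5 z med 0.0402
walls12-20 142 [327.6 173.4] [23.9 61.6] 57.2 z med 0.0153
walls12-20 46 [325.9 119. ] [26.2 11. ] 34.2 z med 0.0158
walls12-20 146 [286.6 147.9] [20.5 63.5] 7.2 z med 0.0157
post 66-74 88 [598.5  29.7] [11.4 41.6] 5.6 z med 0.0683
post 66-74 40 [490.3  95.1] [24.4  9. ] 72.9 z med 0.0704
post 66-74 189 [456.
[... 2351 characters left out ...]
np.round(wh,1),round(an,1),"z",np.median(q[:,2]).round(1))
            ~~~~~~~~~~~~~~~^^^^^^^^^
cv2.error: OpenCV(4.12.0) /io/opencv/modules/imgproc/src/convhull.cpp:143: error: (-215:Assertion failed) total >= 0 && (depth == CV_32F || depth == CV_32S) in function 'convexHull'

Traceback (most recent call last):
  File "m3.py", line 15, in <module>
    c,wh,an=cv2.minAreaRect(q[:,:2]); print(tag,nm,len(q),np.round(c,1),np.round(wh,1),round(an,1),"z",np.median(q[:,2]).round(1))
            ~~~~~~~~~~~~~~~^^^^^^^^^
cv2.error: OpenCV(4.12.0) /io/opencv/modules/imgproc/src/convhull.cpp:143: error: (-215:Assertion failed) total >= 0 && (depth == CV_32F || depth == CV_32S) in function 'convexHull'
```

```bash
sed -i '/^for n in ("top"/,$d' m.py
sed -i 's/np.float32)/np.float32).copy()/g; s/minAreaRect(q\[:,:2\])/minAreaRect(np.ascontiguousarray(q[:,:2]))/' m3.py
python3 - <<'E'
import re
t=open('m3.py').read(); t=t[:t.index("# tray: side")]; open('m3.py','w').write(t)
E
cat >> m3.py <<'E'
P=cloud(T);x,y,z=P[...,0],P[...,1],P[...,2]
k=(abs(z-.004)<.0025)&(x>.36)&(x<.72)&(y>.22)&(y<.42)
print("tray floor px")
for m in comp(k):
    if m.sum()>800:
        q=np.ascontiguousarray((P[m]*1000)[:,:2].astype(np.float32));c,wh,an=cv2.minAreaRect(q);print(m.sum(),np.round(c),np.round(wh),round(an,1))
c=cv2.resize(T["color"][135:285,75:165],None,fx=4,fy=4,interpolation=cv2.INTER_CUBIC);cv2.imwrite("pics/tray0.png",c[...,::-1])
E
python3 m3.py
```

```text
cup rim [470.7  14.3]
disp rim [477.2 -68.2]
disp button [477.4 -68.7]
knob [462.3  98.4]
post [557.9  27.8]
handle [595.6  29. ]
clip [472.9  46.9]
T knobtop 222 [464.6 100.1] [34.2 34.4] 1.0 z 119.5
T rimplate 435 [478.  -68.4] [53.5 55.3] 89.4 z 125.7
T button 104 [477.8 -68.9] [22.6 21.4] 89.8 z 144.6
T cuprim 465 [474.7  16.6] [59.5 60. ] 43.4 z 112.4
T post 64 [579.  29.] [48.  41.1] 2.0 z 69.8
T disp all 756 [478.1 -68.3] [54.  55.2] 88.8 z 126.5
T handle 121 [581.2  26.8] [47.3 43.2] 7.1 z 67.9
S knobtop 238 [465.9 100.9] [33.7 34.8] 83.3 z 120.8
S rimplate 268 [479.2 -68.8] [58. 55.] 87.6 z 127.0
S button 85 [479.6 -69.1] [21.6 22.5] 20.3 z 145.7
S cuprim 334 [473.2  19.7] [59.5 59.6] 32.0 z 113.3
S post 78 [586.  35.] [41. 51.] 64.1 z 69.7
S disp all 646 [479.2 -68.8] [58. 55.] 87.6 z 127.0
S handle 131 [582.8  25.9] [47.  46.1] 11.1 z 68.7
tray floor px
```

View pics/tray0.png

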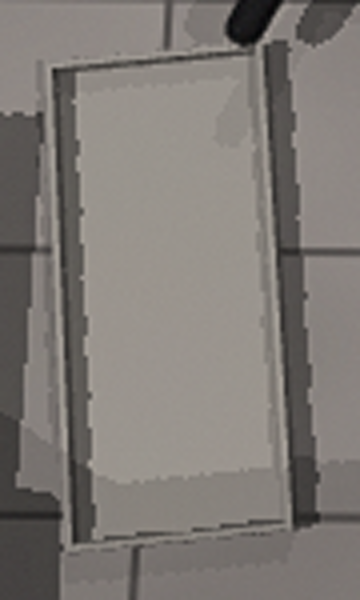

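The tray corners in the crop are at about (52,67), (270,42), (292,523) and (70,545). The heights agree with the text. I'll move above the dispenser now and measure the tray alongside.

>>> {"fn": "carry_out", "kwargs": {"increments": [[[0,0,-0.14],[50,-38,0],1],[[0,0,-0.28],[100,-77,0],1],[[0,0,-0.42],[150,-115,0],1],[[0,0,-0.56],[200,-153,0],1],[[0,0,-0.7],[250,-192,0],1],[[0,0,-0.84],[300,-230,0],1],[[0,0,-0.98],[350,-268,0],1],[[0,0,-1.125],[401.6,-307,18],1],[[0,0,-1.125],[401.6,-307,18],1],[[0,0,-1.125],[401.6,-307,18],1]]}}

```text
time_s: 1.35
position: [0.4775, -0.0684, 0.2207]
tcp_rot: [-0.0, 0.707, 0.707, -0.001]
contact_force: [-0.6, -0.4, 1.0]
width: 0.0853
finger_force: 0.0
```

```bash
cat >> h.py <<'E'
def ray(s,uv,z):
    d=s["pose"][:3,:3]@np.linalg.inv(s["K"])@[uv[0],uv[1],1]; o=s["pose"][:3,3]; return (o+d*(z-o[2])/d[2])*1000
E
python3 - <<'E'
from h import *
T=dict(np.load("top0.npz"))
q=np.array([ray(T,(u/4+75,v/4+135),.016)[:2] for u,v in ((52,67),(270,42),(292,523),(70,545))],np.float32)
print(q.round(),cv2.minAreaRect(q))
s=snapshot("wrist");save(s,"pics/w1.png");print(np.round(s["pose"],3).tolist());st=read_state();print(st["position"],st["tcp_rot"])
P=cloud(s);z=P[...,2]
for nm,lo,hi in (("rim",.12,.129),("button",.138,.15)):
    k=(z>lo)&(z<hi)&(abs(P[...,0]-.478)<.05)&(abs(P[...,1]+.068)<.045)
    if k.sum()>20:
        a=np.ascontiguousarray((P[k]*1000)[:,:2].astype(np.float32));print(nm,k.sum(),cv2.minAreaRect(a),np.median(z[k]))
E
```

```text
[[641. 416.]
 [657. 286.]
 [373. 259.]
 [359. 386.]] ((508.46466064453125, 336.109130859375), (285.662353515625, 130.5747528076172), 6.10812520980835)
[[1.0, 0.001, -0.001, 0.478], [0.0, -0.954, -0.299, 0.009], [-0.001, 0.299, -0.954, 0.355], [0.0, 0.0, 0.0, 1.0]]
[ 0.47750579 -0.06930739  0.22108933] [-1.16347390e-04  7.07398832e-01  7.06814425e-01 -4.97553446e-04]
rim 2968 ((480.5249328613281, -67.96363067626953), (55.070350646972656, 54.98988342285156), 88.18437957763672) 0.1259458838255506
button 757 ((480.5931091308594, -67.70097351074219), (22.519020080566406, 23.092697143554688), 43.26206588745117) 0.1447629153372667
```

View pics/w1.png

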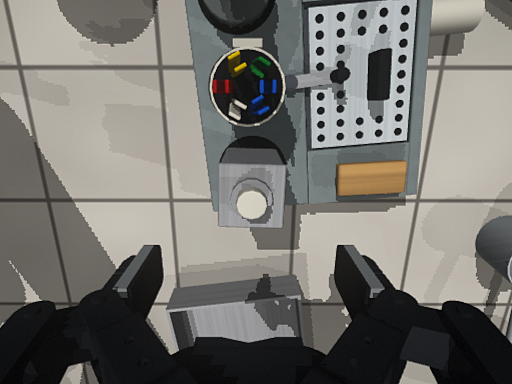

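The wrist view shows the dispenser rim plate centred at about (252,195), with the cup at (247,87). Its position agrees with the top and side views to within 2 mm. I'll grip it now.

>>> {"fn": "carry_out", "kwargs": {"increments": [[[0,0,0],[1,2,45],1],[[0,0,0],[1,2,90],1],[[0,0,0],[1,2,124],1],[[0,0,0],[1,2,124],1],[[0,0,0],[1,2,124],0],[[0,0,0],[1,2,124],0],[[0,0,0],[1,2,124],0],[[0,0,0],[1,2,124],0],[[0,0,0],[1,2,124],0],[[0,0,0],[1,2,124],0]]}}

```text
time_s: 2.65
position: [0.4819, -0.0687, 0.0997]
tcp_rot: [0.002, 0.707, 0.707, 0.001]
contact_force: [0.2, -1.2, 5.9]
width: 0.0534
finger_force: 64.8
```

>>> {"fn": "carry_out", "kwargs": {"increments": [[[0,0,0],[0,0,-30],0],[[0,0,0],[0,0,-80],0],[[0,0,0],[0,0,-120],0],[[0,0,0],[29,8,-122],0],[[0,0,0],[72,21,-122],0],[[0,0,0],[120,35,-122],0],[[0,0,0],[168,50,-122],0],[[0,0,0],[216,64,-122],0],[[0,0,0],[264,78,-122],0],[[0,0,0],[312,92,-122],0]]}}

```text
time_s: 3.9
position: [0.5718, 0.2461, 0.2191]
tcp_rot: [-0.0, 0.707, 0.707, -0.0]
contact_force: [1.1, -0.2, -2.2]
width: 0.053
finger_force: 64.3
```

>>> {"fn": "carry_out", "kwargs": {"increments": [[[0,0,0],[45,13,0],0],[[0,0,0],[82,24,0],0],[[0,0,0],[102,30,20],0],[[0,0,0],[102,30,60],0],[[0,0,0],[102,30,100],0],[[0,0,0],[102,30,135],0],[[0,0,0],[102,30,150],0],[[0,0,0],[102,30,156],0],[[0,0,0],[102,30,156],0],[[0,0,0],[102,30,156],0]]}}

```text
time_s: 5.15
position: [0.6032, 0.3469, 0.065]
tcp_rot: [0.001, 0.707, 0.707, 0.002]
contact_force: [-0.6, -0.4, -1.9]
width: 0.0532
finger_force: 64.3
```

>>> {"fn": "carry_out", "kwargs": {"increments": [[[0,0,0],[0,0,2],0],[[0,0,0],[0,0,2],0.85],[[0,0,0],[0,0,2],0.85],[[0,0,0],[0,0,2],0.85],[[0,0,0],[0,0,-40],0.85],[[0,0,0],[0,0,-100],0.85],[[0,0,0],[0,0,-150],0.85],[[0,0,0],[-40,-15,-150],1],[[0,0,0],[-95,-37,-150],1],[[0,0,0],[-150,-59,-150],1]]}}

```text
time_s: 6.4
position: [0.5422, 0.195, 0.2134]
tcp_rot: [0.0, 0.707, 0.707, 0.0]
contact_force: [-0.7, -0.8, 0.6]
width: 0.0856
finger_force: 0.0
```

Run:
```python
from h import *
s=snapshot("side");save(s,"pics/s2.png")
s=snapshot("top");P=cloud(s);z=P[...,2]
k=(z>.08)&(z<.095)&(abs(P[...,0]-.602)<.06)&(abs(P[...,1]-.346)<.06)
print(k.sum(),cv2.minAreaRect(np.ascontiguousarray((P[k]*1000)[:,:2].astype(np.float32))) if k.sum()>10 else 0)
```

```text
87 ((580.08544921875, 332.91168212890625), (15.845438957214355, 27.272872924804688), 9.964985847473145)
```

View pics/s2.png

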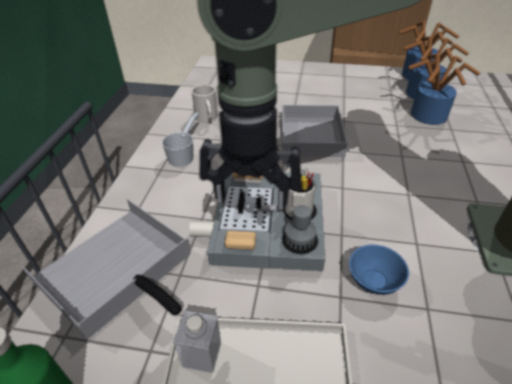

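The dispenser stands upright in the tray's far corner at about (198,340). The cup is next.

>>> {"fn": "carry_out", "kwargs": {"increments": [[[0,0,0],[-55,-21,0],1],[[0,0,0],[-110,-42,0],1],[[0,0,0],[-160,-62,0],1],[[0,0,0],[-178,-68.5,15],1],[[0,0,0],[-178,-68.5,60],1],[[0,0,0],[-178,-68.5,105],1],[[0,0,0],[-178,-68.5,125],1],[[0,0,0],[-178,-68.5,125],0],[[0,0,0],[-178,-68.5,125],0],[[0,0,0],[-178,-68.5,125],0]]}}

```text
time_s: 7.75
position: [0.4756, 0.0184, 0.0895]
tcp_rot: [0.001, 0.707, 0.707, 0.001]
contact_force: [-0.3, -0.0, -1.8]
width: 0.0588
finger_force: 64.4
```

>>> {"fn": "carry_out", "kwargs": {"increments": [[[0,0,0],[0,0,-30],0],[[0,0,0],[0,0,-75],0],[[0,0,0],[8,1,-108],0],[[0,0,0],[40,4,-110],0],[[0,0,0],[90,9,-110],0],[[0,0,0],[140,15,-110],0],[[0,0,0],[190,20,-110],0],[[0,0,0],[240,25,-110],0],[[0,0,0],[285,30,-110],0],[[0,0,0],[310,33,-105],0]]}}

```text
time_s: 9.0
position: [0.5077, 0.3308, 0.1942]
tcp_rot: [0.0, 0.706, 0.708, 0.001]
contact_force: [-0.4, -0.5, -1.5]
width: 0.0586
finger_force: 65.1
```

>>> {"fn": "carry_out", "kwargs": {"increments": [[[0,0,0],[8,0.5,10],0],[[0,0,0],[8,0.5,50],0],[[0,0,0],[8,0.5,95],0],[[0,0,0],[8,0.5,125],0],[[0,0,0],[8,0.5,138],0],[[0,0,0],[8,0.5,141],0],[[0,0,0],[8,0.5,141],0],[[0,0,0],[8,0.5,141],0.85],[[0,0,0],[8,0.5,141],0.85],[[0,0,0],[8,0.5,141],0.85]]}}

```text
time_s: 10.25
position: [0.5083, 0.3365, 0.0527]
tcp_rot: [0.0, 0.707, 0.707, 0.0]
contact_force: [-1.1, -0.2, -0.2]
width: 0.0721
finger_force: 0.0
```

>>> {"fn": "carry_out", "kwargs": {"increments": [[[0,0,0],[0,0,-40],0.85],[[0,0,0],[0,0,-90],0.85],[[0,0,0],[0,0,-140],0.9],[[0,0,0],[-50,-9,-140],1],[[0,0,0],[-105,-19,-140],1],[[0,0,0],[-160,-29,-140],1],[[0,0,0],[-215,-39,-140],1],[[0,0,0],[-235.5,-42.5,-135],1],[[0,0,0],[-235.5,-42.5,-100],1],[[0,0,0],[-235.5,-42.5,-60],1]]}}

```text
time_s: 11.5
position: [0.4667, 0.1004, 0.1127]
tcp_rot: [0.001, 0.708, 0.707, 0.001]
contact_force: [1.1, 0.5, -0.1]
width: 0.0854
finger_force: 0.0
```

Run:
```python
from h import *
s=snapshot("wrist");save(s,"pics/w2.png");P=cloud(s);z=P[...,2]
k=(z>.113)&(z<.125)&(abs(P[...,0]-.465)<.03)&(abs(P[...,1]-.100)<.03)
print(k.sum(),cv2.minAreaRect(np.ascontiguousarray((P[k]*1000)[:,:2].astype(np.float32))) if k.sum()>10 else 0, read_state()["position"])
```

```text
3693 ((467.047119140625, 102.01374053955078), (34.575931549072266, 35.53705596923828), 71.591064453125) [0.46149447 0.10027647 0.10675266]
```

>>> {"fn": "carry_out", "kwargs": {"increments": [[[0,0,0],[1.5,1,20],1],[[0,0,0],[1.5,1,20],0],[[0,0,0],[1.5,1,20],0],[[0,0,0],[1.5,1,20],0],[[0,0,0],[1.5,1,20],0],[[0,0,0],[1.5,1,20],0],[[0,0,0],[1.5,1,20],0]]}}

```text
time_s: 12.42
position: [0.4676, 0.1024, 0.0938]
tcp_rot: [0.001, 0.707, 0.707, 0.001]
contact_force: [-0.9, 0.1, 6.3]
width: 0.0346
finger_force: 59.9
```

>>> {"fn": "carry_out", "kwargs": {"increments": [[[0,0,0],[0,0,-30],0],[[0,0,0],[0,0,-70],0],[[0,0,0],[10,-2,-95],0],[[0,0,0],[50,-12,-100],0],[[0,0,0],[100,-24,-100],0],[[0,0,0],[150,-35,-100],0],[[0,0,0],[195,-46,-100],0],[[0,0,0],[220,-52,-95],0],[[0,0,0],[224,-53,-65],0],[[0,0,0],[224,-53,-30],0]]}}

```text
time_s: 13.68
position: [0.4136, 0.3274, 0.1222]
tcp_rot: [0.0, 0.707, 0.708, 0.001]
contact_force: [0.6, 0.6, -2.1]
width: 0.0343
finger_force: 60.0
```

>>> {"fn": "carry_out", "kwargs": {"increments": [[[0,0,0],[0,0,30],0],[[0,0,0],[0,0,55],0],[[0,0,0],[0,0,65.5],0],[[0,0,0],[0,0,65.5],0],[[0,0,0],[0,0,65.5],0.7],[[0,0,0],[0,0,65.5],0.7],[[0,0,0],[0,0,65.5],0.7],[[0,0,0],[0,0,20],0.7],[[0,0,0],[0,0,-40],0.7],[[0,0,0],[0,0,-90],0.7]]}}

```text
time_s: 14.92
position: [0.4137, 0.3265, 0.2145]
tcp_rot: [0.0, 0.707, 0.707, 0.001]
contact_force: [1.2, 0.4, 0.3]
width: 0.0594
finger_force: 0.0
```

Run:
```python
from h import *
a=snapshot("top");b=snapshot("side");np.savez("top3.npz",**a);np.savez("side3.npz",**b)
A=cv2.resize(a["color"][120:270,90:330],None,fx=1.66,fy=1.66);B=cv2.resize(b["color"][130:384,130:390],None,fx=1.5,fy=1.5)
h=max(len(A),len(B));p=lambda i:cv2.copyMakeBorder(i,0,h-len(i),0,0,0)
cv2.imwrite("pics/c3.png",np.hstack([p(A),p(B)])[...,::-1])
for s in (a,b):
    P=cloud(s);x,y,z=P[...,0],P[...,1],P[...,2]
    for nm,lo,hi,cx,cy,r in (("post",.068,.076,562,28,18),("tabpost",.06,.076,562,28,18),("handle",.06,.074,599,29,25)):
        k=(z>lo)&(z<hi)&(abs(x*1000-cx)<r)&(abs(y*1000-cy)<r)
        if k.sum()>4: print(nm,k.sum(),cv2.minAreaRect(np.ascontiguousarray((P[k]*1000)[:,:2].astype(np.float32))))
# pads: dark pixels on ledge
    g=cv2.cvtColor(s["color"],cv2.COLOR_RGB2GRAY)
    led=(abs(z-.040)<.006)&(x>.41)&(x<.53)&(y>-.13)&(y<.17)
    print("gray",np.percentile(g[led],[5,25,50,75]))
    k=led&(g<np.percentile(g[led],50)*.6)
    n,l,st,c=cv2.connectedComponentsWithStats(cv2.morphologyEx(k.astype(np.uint8),cv2.MORPH_OPEN,np.ones((2,2))))
    for i in range(1,n):
        if st[i,4]>60: q=np.ascontiguousarray((P[l==i]*1000)[:,:2].astype(np.float32));print("pad",st[i,4],cv2.minEnclosingCircle(q),cv2.minAreaRect(q))
```

```text
post 21 ((560.2734375, 29.218040466308594), (9.747262954711914, 9.00930118560791), 0.39329907298088074)
tabpost 26 ((559.7139892578125, 29.198293685913086), (9.091903686523438, 10.855578422546387), 88.39664459228516)
handle 110 ((598.8734130859375, 28.797897338867188), (12.214937210083008, 43.43913650512695), 5.206937313079834)
gray [17. 24. 58. 66.]
pad 786 ((478.5616149902344, -67.53166961669922), 36.93450164794922) ((470.33148193359375, -70.44860076904297), (57.486873626708984, 65.6537857055664), 40.43132400512695)
pad 777 ((470.3424987792969, 16.640350341796875), 36.50957489013672) ((468.697998046875, 17.32318878173828), (53.00834655761719, 67.30528259277344), 32.348018646240234)
pad 778 ((463.03240966796875, 101.9705810546875), 36.34286117553711) ((nan, nan), (0.0, 0.0), 0.0)
post 22 ((561.2244873046875, 29.015687942504883), (10.060922622680664, 11.496305465698242), 37.21061706542969)
tabpost 40 ((561.3946533203125, 29.132619857788086), (10.1052885055542, 11.558781623840332), 43.76146697998047)
handle 99 ((599.47998046875, 28.65285873413086), (11.720515251159668, 45.82568359375), 5.3818039894104)
gray [19.  27.5 59.  84. ]
pad 380 ((469.9941101074219, 118.5264892578125), 216.0339813232422) ((480.37359619140625, 118.58053588867188), (55.639892578125, 430.7974548339844), 0.298509806394577)
pad 333 ((464.56304931640625, 162.41127014160156), 174.06968688964844) ((479.57757568359375, 162.37550354003906), (51.99335479736328, 347.7834777832031), 0.46821528673171997)
pad 135 ((457.99029541015625, 208.20401000976562), 126.80453491210938) ((463.06964111328125, 208.2460479736328), (21.771163940429688, 253.58876037597656), 0.47402963042259216)
```

View pics/c3.png

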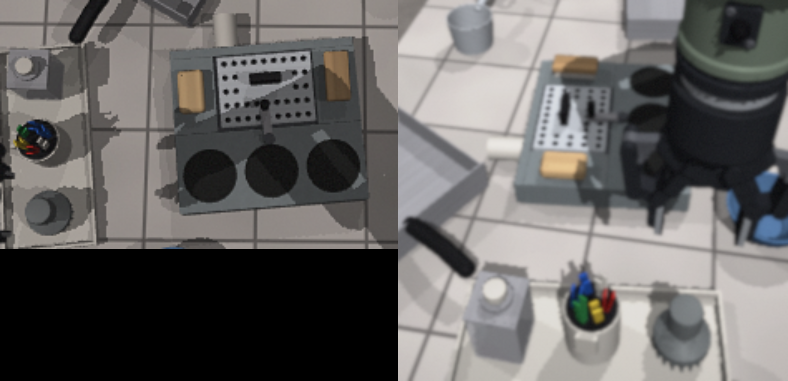

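All three stand upright in the tray, and the tab is still over the screen with its post near (265,105) in the left panel. I'll go to the post next.

>>> {"fn": "carry_out", "kwargs": {"increments": [[[0,0,0.17],[-37,18,0],0.5],[[0,0,0.34],[-75,37,0],0.4],[[0,0,0.52],[-112,56,0],0.4],[[0,0,0.7],[-150,75,0],0.4],[[0,0,0.88],[-188,94,10],0.4],[[0,0,1.06],[-226,112,25],0.4],[[0,0,1.24],[-264,131,45],0.4],[[0,0,1.417],[-297,148,60],0.4],[[0,0,1.417],[-297,148,80],0.4],[[0,0,1.417],[-297,148,100],0.4]]}}

```text
time_s: 16.27
position: [0.5611, 0.0286, 0.1108]
tcp_rot: [-0.0, 0.997, 0.076, -0.001]
contact_force: [-0.4, -0.2, -1.1]
width: 0.034
finger_force: 0.0
```

Run:
```python
from h import *
s=snapshot("wrist");save(s,"pics/w4.png");P=cloud(s);x,y,z=[P[...,i] for i in range(3)]
for nm,lo,hi,cx,cy,r in (("post",.066,.078,562,29,17),("handle",.06,.074,599,29,25)):
    k=(z>lo)&(z<hi)&(abs(x*1000-cx)<r)&(abs(y*1000-cy)<r)
    if k.sum()>4: print(nm,k.sum(),cv2.minAreaRect(np.ascontiguousarray((P[k]*1000)[:,:2].astype(np.float32))),np.median(z[k]))
st=read_state();print(st["position"],st["tcp_rot"],st["width"])
```

```text
post 303 ((562.78369140625, 29.603012084960938), (11.646321296691895, 11.521434783935547), 58.154258728027344) 0.0718679514877826
handle 1459 ((600.9065551757812, 29.331375122070312), (12.43454360961914, 44.07683181762695), 4.927587985992432) 0.06774847251356148
[0.55866614 0.02905142 0.1077217 ] [-6.31124652e-04  9.97079876e-01  7.62887177e-02 -3.36962835e-03] 0.034103499147126445
```

View pics/w4.png

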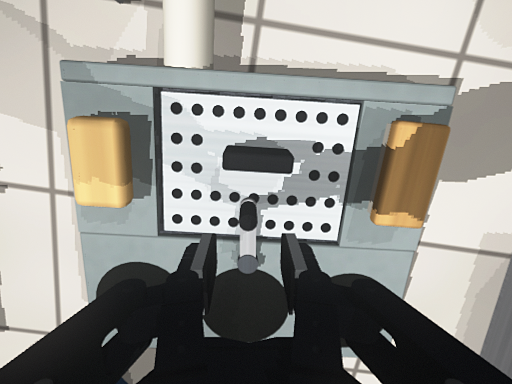

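The post top is at about (247,212) and the pivot at about (247,263), centred between the fingers.

Run:
```python
from h import *
s=snapshot("wrist");pv=ray(s,(247,263),.048)[:2];print("pivot",pv)
post=np.array([562.8,29.6]);d=post-pv;print(np.hypot(*d),np.arctan2(d[1],d[0]))
pv=post-45*d/np.hypot(*d);ph0=np.arctan2(d[1],d[0]);c=np.array([561.5,29.]);th=.154
X=np.array([np.cos(th),np.sin(th)]);Y=np.array([np.sin(th),-np.cos(th)])
for ph in np.linspace(ph0,.09+1.65+.04,11):
    p=pv+45*np.array([np.cos(ph),np.sin(ph)])-c;print(round(th-ph,3),(p@X).round(1),(p@Y).round(1))
```

```text
pivot [518.74390969  24.63063652]
44.33546736620502 0.11232153831122732
0.042 1.4 -0.4
-0.125 1.1 -7.9
-0.292 -0.5 -15.2
-0.459 -3.2 -22.2
-0.625 -7.1 -28.6
-0.792 -12.0 -34.3
-0.959 -17.7 -39.1
-1.126 -24.2 -42.9
-1.292 -31.2 -45.5
-1.459 -38.6 -47.0
-1.626 -46.1 -47.2
```

>>> {"fn": "carry_out", "kwargs": {"increments": [[[0,0,0],[0,0,25],0.4],[[0,0,0],[1,0,50],0.4],[[0,0,0],[1,0,50],0.22],[[0,0,0],[1,0,50],0.22],[[0,0,0],[0,0,50],0.22]]}}

```text
time_s: 17.0
position: [0.5627, 0.0293, 0.0639]
tcp_rot: [0.0, 0.997, 0.077, 0.002]
contact_force: [0.1, 0.4, 1.0]
width: 0.0189
finger_force: 0.0
```

>>> {"fn": "carry_out", "kwargs": {"increments": [[[0,0,-0.125],[1,-8,0],0.22],[[0,0,-0.29],[-0.5,-15,0],0.22],[[0,0,-0.46],[-3,-22,0],0.22],[[0,0,-0.625],[-7,-28.5,0],0.22],[[0,0,-0.79],[-12,-34,0],0.22],[[0,0,-0.96],[-18,-39,0],0.22],[[0,0,-1.125],[-24,-43,0],0.22],[[0,0,-1.29],[-31,-45.5,0],0.22],[[0,0,-1.46],[-38.5,-47,0],0.22],[[0,0,-1.62],[-46,-47,0],0.22]]}}

```text
time_s: 18.25
position: [0.5101, 0.0691, 0.0638]
tcp_rot: [0.001, 0.63, 0.777, 0.001]
contact_force: [0.9, 1.0, 0.6]
width: 0.0188
finger_force: 0.7
```

>>> {"fn": "carry_out", "kwargs": {"increments": [[[0,0,0],[0,-1.5,0],0.22],[[0,0,0],[0,-3,0],0.22],[[0,0,0],[0,-3,0],0.22]]}}

```text
time_s: 18.62
position: [0.5064, 0.068, 0.0627]
tcp_rot: [0.001, 0.632, 0.775, 0.0]
contact_force: [0.4, 0.1, 0.2]
width: 0.0185
finger_force: 0.5
```

>>> {"fn": "carry_out", "kwargs": {"increments": [[[0,0,0],[0,-1.5,0],0.22],[[0,0,0],[0,-3,0],0.22],[[0,0,0],[0,-3,0],0.22]]}}

```text
time_s: 19.0
position: [0.5056, 0.0678, 0.0629]
tcp_rot: [0.002, 0.632, 0.775, 0.002]
contact_force: [7.5, 1.4, -3.4]
width: 0.0188
finger_force: 3.7
```

The tab is at its stop: the force rose to 7.5 N. Next I back off and go to the screen handle.

>>> {"fn": "carry_out", "kwargs": {"increments": [[[0,0,0],[0,4,0],0.35],[[0,0,0],[0,4,-35],0.4],[[0,0,0],[0,4,-75],0.6],[[0,0,0.06],[-28,44,-75],0.6],[[0,0,0.116],[-57,88.3,-75],0.6],[[0,0,0.116],[-57,88.3,-45],0.6],[[0,0,0.116],[-57,88.3,-15],0.6],[[0,0,0.116],[-57,88.3,-15],0.6]]}}

```text
time_s: 20.0
position: [0.5971, 0.0296, 0.0735]
tcp_rot: [-0.004, 0.676, 0.737, -0.003]
contact_force: [-1.0, 0.5, -0.9]
width: 0.0512
finger_force: 0.0
```

Run:
```python
from h import *
s=snapshot("wrist");save(s,"pics/w5.png");P=cloud(s);x,y,z=[P[...,i] for i in range(3)]
for nm,lo,hi,cx,cy,r in (("post",.066,.078,512,68,17),("handle",.06,.074,599,29,25)):
    k=(z>lo)&(z<hi)&(abs(x*1000-cx)<r)&(abs(y*1000-cy)<r)
    if k.sum()>4: print(nm,k.sum(),cv2.minAreaRect(np.ascontiguousarray((P[k]*1000)[:,:2].astype(np.float32))),np.median(z[k]))
st=read_state();print(st["position"],st["tcp_rot"],st["width"])
s=snapshot("top");P=cloud(s);x,y,z=[P[...,i] for i in range(3)]
```

```text
post 616 ((510.79949951171875, 67.81736755371094), (11.800847053527832, 12.10352897644043), 62.76221466064453) 0.071578672219105
handle 1789 ((609.9596557617188, 30.449981689453125), (29.3295841217041, 44.70625686645508), 4.867306232452393) 0.0677667440026758
[0.5989334  0.02953134 0.07560961] [-0.00196089  0.67573461  0.73714051 -0.0016587 ] 0.0511795229243397
```

View pics/w5.png

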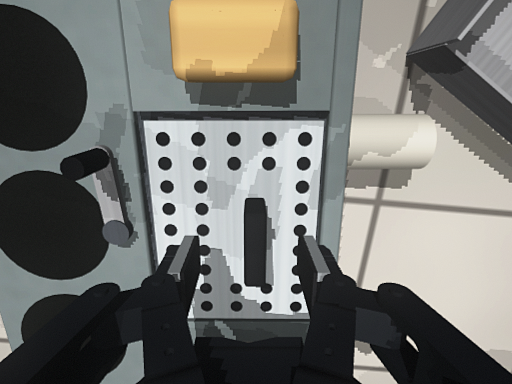

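The tab is fully aside, with its post top at (72,165) beside the ledge and an angle of about 1.66. The handle lies between the fingers, so I'll grip it.

>>> {"fn": "carry_out", "kwargs": {"increments": [[[0,0,0],[0,0,15],0.6],[[0,0,0],[0,0,25],0.6],[[0,0,0],[0,0,25],0.3],[[0,0,0],[0,0,25],0],[[0,0,0],[0,0,25],0],[[0,0,0],[0,0,25],0],[[0,0,0],[0,0,25],0],[[0,0,0],[0,0,25],0]]}}

```text
time_s: 21.1
position: [0.6013, 0.0295, 0.0527]
tcp_rot: [0.0, 0.676, 0.737, 0.0]
contact_force: [0.7, -0.5, 1.2]
width: 0.0108
finger_force: 60.5
```

>>> {"fn": "carry_out", "kwargs": {"increments": [[[0,0,0],[0,0,-8],0],[[0,0,0],[0,0,-30],0],[[0,0,0],[0,0,-65],0],[[0,0,0],[-10,-4,-90],0],[[0,0,0],[-45,-19,-92],0],[[0,0,0],[-92,-40,-92],0],[[0,0,0],[-140,-60,-92],0],[[0,0,0],[-190,-82,-92],0],[[0,0,-0.02],[-240,-103,-92],0],[[0,0,-0.045],[-285,-122,-92],0]]}}

```text
time_s: 22.35
position: [0.5029, -0.2666, 0.1443]
tcp_rot: [-0.0, 0.659, 0.752, -0.0]
contact_force: [0.6, 0.1, -2.5]
width: 0.0111
finger_force: 60.2
```

>>> {"fn": "carry_out", "kwargs": {"increments": [[[0,0,0],[-35,-17,0],0],[[0,0,0],[-57,-28,0],0],[[0,0,0],[-62.3,-30.8,0],0],[[0,0,0],[-62.3,-30.8,0],0],[[0,0,0],[-62.3,-30.8,0],0]]}}

```text
time_s: 22.98
position: [0.482, -0.3295, 0.1441]
tcp_rot: [-0.0, 0.658, 0.753, 0.0]
contact_force: [0.6, 0.8, -1.4]
width: 0.0108
finger_force: 60.2
```

Run:
```python
from h import *
s=snapshot("wrist");save(s,"pics/w6.png");st=read_state();print(st["position"],st["tcp_rot"])
P=cloud(s);x,y,z=[P[...,i] for i in range(3)]
for nm,lo,hi in (("plate",.120,.14),("basinwall",.038,.052)):
    k=(z>lo)&(z<hi)&(x>.35)&(x<.62)&(y>-.47)&(y<-.2)
    if k.sum()>4: print(nm,k.sum(),cv2.minAreaRect(np.ascontiguousarray((P[k]*1000)[:,:2].astype(np.float32))),np.median(z[k]),np.nanmin(x[k]),np.nanmax(x[k]),np.nanmin(y[k]),np.nanmax(y[k]))
```

```text
[ 0.48208306 -0.32950478  0.14415492] [-3.14865552e-04  6.58348897e-01  7.52712828e-01  1.70631219e-04]
plate 26921 ((470.81915283203125, -331.49188232421875), (100.83195495605469, 132.97267150878906), 7.653357028961182) 0.13148338881412963 0.41266378007728927 0.5236799553997147 -0.3958097972193444 -0.25913568293247874
basinwall 3521 ((469.7647399902344, -323.36090087890625), (170.8744354248047, 181.69879150390625), 7.6264166831970215) 0.04476534708283614 0.3733757811915668 0.5648082096978474 -0.40265438502785456 -0.22211968841073215
```

View pics/w6.png

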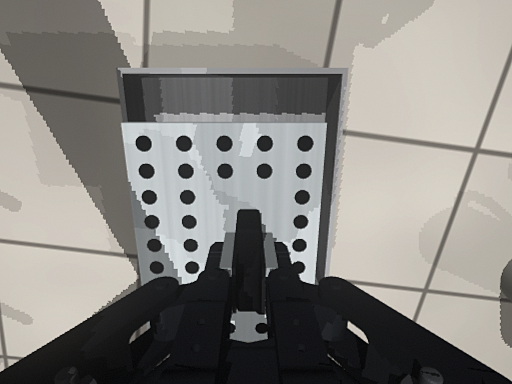

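The screen hangs level, centred over the basin and square to it (7.65° against 7.63°). I'll lower it and release.

>>> {"fn": "carry_out", "kwargs": {"increments": [[[0,0,0],[0,0,20],0],[[0,0,0],[0,0,55],0],[[0,0,0],[0,0,90],0],[[0,0,0],[0,0,112],0],[[0,0,0],[0,0,120],0],[[0,0,0],[0,0,121],0],[[0,0,0],[0,0,121],0.5],[[0,0,0],[0,0,121],0.5],[[0,0,0],[0,0,121],0.5],[[0,0,0],[0,0,121],0.5]]}}

```text
time_s: 24.28
position: [0.4819, -0.331, 0.0236]
tcp_rot: [0.0, 0.659, 0.752, 0.0]
contact_force: [-0.3, 0.3, 0.4]
width: 0.0426
finger_force: 0.0
```

>>> {"fn": "carry_out", "kwargs": {"increments": [[[0,0,0],[0,0,-40],0.5],[[0,0,0],[0,0,-95],0.5],[[0,0,0],[0,0,-150],0.6],[[0,0,0.07],[40,5,-190],0.8],[[0,0,0.132],[98,12.4,-190],0.85],[[0,0,0.132],[156,19.7,-190],0.85],[[0,0,0.132],[214,27,-190],0.85],[[0,0,0.132],[272,34.4,-190],0.85],[[0,0,0.132],[328.4,41.6,-190],0.85],[[0,0,0.132],[328.4,41.6,-190],0.85]]}}

```text
time_s: 25.52
position: [0.4791, 0.0037, 0.2133]
tcp_rot: [-0.0, 0.705, 0.709, 0.0]
contact_force: [-0.1, -0.2, 0.5]
width: 0.0724
finger_force: 0.0
```

```bash
cat > pads.py <<'E'
from h import *
s=snapshot("wrist");P=cloud(s);x,y,z=[P[...,i] for i in range(3)];print(read_state()["position"])
g=cv2.cvtColor(s["color"],cv2.COLOR_RGB2GRAY)
led=(abs(z-.040)<.006)&(x>.41)&(x<.53)&(y>-.13)&(y<.17)
print(np.percentile(g[led],[5,25,50,75]))
k=led&(g<np.percentile(g[led],75)*.5)
n,l,st,c=cv2.connectedComponentsWithStats(cv2.morphologyEx(k.astype(np.uint8),cv2.MORPH_OPEN,np.ones((3,3))))
for i in range(1,n):
    if st[i,4]>800: q=np.ascontiguousarray((P[l==i]*1000)[:,:2].astype(np.float32));print("pad",st[i,4],cv2.minEnclosingCircle(q),q.mean(0))
s=snapshot("top");P=cloud(s);x,y,z=[P[...,i] for i in range(3)]
for nm,lo,hi,cx,cy,r in (("knob",.077,.09,413,326,30),("cup",.07,.08,508,336,38),("rim",.084,.093,602,346,40),("screen",.005,.015,470,-332,75)):
    k=(z>lo)&(z<hi)&(abs(x*1000-cx)<r)&(abs(y*1000-cy)<r)
    if k.sum()>10: print(nm,k.sum(),cv2.minAreaRect(np.ascontiguousarray((P[k]*1000)[:,:2].astype(np.float32))),np.median(z[k]))
save(s,"pics/t7.png")
E
python3 pads.py
```

```text
[0.47947617 0.00174397 0.21339508]
[ 38.  42. 132. 166.]
pad 4828 ((466.67095947265625, 103.99629211425781), 36.74686050415039) [466.64023 105.00396]
pad 3738 ((474.669677734375, 19.404098510742188), 36.8698616027832) [474.4125    20.435886]
pad 2959 ((481.93157958984375, -65.25117492675781), 36.918426513671875) [481.94922 -64.23531]
knob 209 ((412.7711486816406, 324.08404541015625), (32.71723175048828, 33.86495590209961), 0.809702455997467) 0.08385008070794009
cup 382 ((506.3370361328125, 334.5942687988281), (59.437171936035156, 62.05153274536133), 39.76700973510742) 0.0764771488066468
rim 393 ((601.18603515625, 347.1712646484375), (56.08000564575195, 55.38335037231445), 89.29803466796875) 0.09011001646051486
screen 2701 ((470.3201904296875, -332.00250244140625), (148.48452758789062, 149.79168701171875), 0.4743494987487793) 0.009242280673196213
```

View pics/t7.png

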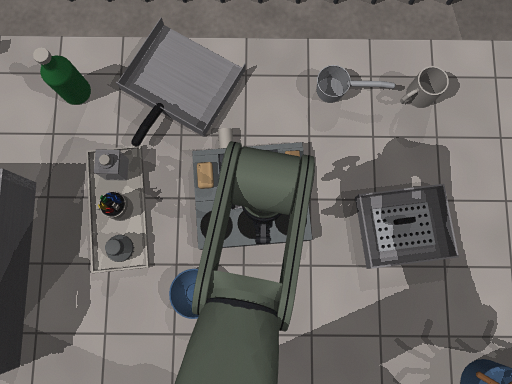

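The screen lies flat in the basin at about (403,227), and the three things stand in the tray at (119,247), (111,204) and (110,160). The pads are free and the wrist camera has measured their centres. I'll fetch the brush first.

>>> {"fn": "carry_out", "kwargs": {"increments": [[[0,0,0],[55,-11,0],0.7],[[0,0,0],[115,-23,0],0.7],[[0,0,0],[175,-36,0],0.7],[[0,0,0],[235,-48,0],0.7],[[0,0,0],[290,-59,0],0.7],[[0,0,0],[326,-66.5,10],0.7],[[0,0,0],[326,-66.5,55],0.7],[[0,0,0],[326,-66.5,105],0.7],[[0,0,0],[326,-66.5,145],0.7],[[0,0,0],[326,-66.5,156.5],0.7]]}}

```text
time_s: 26.88
position: [0.4122, 0.3236, 0.0538]
tcp_rot: [-0.001, 0.708, 0.706, -0.003]
contact_force: [-0.3, 0.2, 0.2]
width: 0.0603
finger_force: 0.0
```

>>> {"fn": "carry_out", "kwargs": {"increments": [[[0,0,0],[0,0,0],0.3],[[0,0,0],[0,0,0],0],[[0,0,0],[0,0,0],0],[[0,0,0],[0,0,0],0],[[0,0,0],[0,0,0],0],[[0,0,0],[0,0,0],0],[[0,0,0],[0,0,-30],0],[[0,0,0],[0,0,-75],0],[[0,0,0],[0,0,-115],0],[[0,0,0],[0,0,-135],0]]}}

```text
time_s: 28.12
position: [0.4141, 0.3268, 0.1942]
tcp_rot: [0.0, 0.707, 0.707, 0.002]
contact_force: [0.4, -0.0, -1.5]
width: 0.0349
finger_force: 59.9
```

>>> {"fn": "carry_out", "kwargs": {"increments": [[[0,0,0],[-30,7,0],0],[[0,0,0],[-75,18,0],0],[[0,0,0],[-125,29,0],0],[[0,0,0],[-170,40,0],0],[[0,0,0],[-205,48,0],0],[[0,0,0],[-222,52,5],0],[[0,0,0],[-222,52,35],0],[[0,0,0],[-222,52,70],0],[[0,0,0],[-222,52,92],0],[[0,0,0],[-222,52,98],0]]}}

```text
time_s: 29.38
position: [0.4628, 0.1048, 0.094]
tcp_rot: [-0.003, 0.707, 0.707, -0.003]
contact_force: [-17.0, -1.8, 39.9]
width: 0.0349
finger_force: 63.7
```

>>> {"fn": "carry_out", "kwargs": {"increments": [[[0,0,0],[0,0,0.5],0],[[0,0,0],[0,0,0.5],0],[[0,0,0],[0,0,0.5],0.7],[[0,0,0],[0,0,0.5],0.7],[[0,0,0],[0,0,0.5],0.7],[[0,0,0],[0,0,-35],0.7],[[0,0,0],[0,0,-85],0.7],[[0,0,0],[0,0,-125],0.85],[[0,0,0],[50,9,-125],0.85],[[0,0,0],[105,19,-125],0.85]]}}

```text
time_s: 30.62
position: [0.4853, 0.2099, 0.22]
tcp_rot: [0.001, 0.708, 0.706, 0.001]
contact_force: [1.5, 0.1, -0.2]
width: 0.0724
finger_force: 0.0
```

```bash
cat > chk.py <<'E'
from h import *
for n in ("wrist","top","side"):
    s=snapshot(n);P=cloud(s);x,y,z=[P[...,i] for i in range(3)]
    if n=="side": save(s,"pics/side_now.png")
    for nm,lo,hi,cx,cy,r in (("brush knob",.113,.125,466,104,30),("cup",.105,.116,474,19,38),("rim",.120,.1285,481,-65,38),("tray knob",.077,.09,413,326,30),("tray cup",.07,.08,508,336,38),("tray rim",.084,.093,602,346,38)):
        k=(z>lo)&(z<hi)&(abs(x*1000-cx)<r)&(abs(y*1000-cy)<r)
        if k.sum()>40:
            c,w,a=cv2.minAreaRect(np.ascontiguousarray((P[k]*1000)[:,:2].astype(np.float32)));print(n,nm,k.sum(),np.round(c,1),np.round(w,1),round(a,1),np.median(z[k]).round(4))
print(read_state()["position"])
E
python3 chk.py
```

```text
wrist brush knob 1001 [464.6 105.5] [34.3 34.2] 42.3 0.1195
wrist tray cup 2857 [509.8 333.8] [59.3 59.3] 45.7 0.0766
wrist tray rim 2368 [603.8 340.5] [40.6 55.8] 89.0 0.0901
top brush knob 219 [462.2 103.7] [33.8 34.1] 65.2 0.1197
top tray cup 107 [487.5 342.9] [56.1 16.6] 80.2 0.0768
side brush knob 234 [464.4 103.7] [34.3 33.4] 87.9 0.1208
side tray cup 804 [509.4 334.1] [63.  58.7] 50.8 0.0772
side tray rim 872 [602.5 346.6] [55.5 55.4] 89.5 0.0908
[0.48418105 0.21122936 0.21859603]
```

The brush stands centred on its pad to within about 2 mm. The cup is next.

>>> {"fn": "carry_out", "kwargs": {"increments": [[[0,0,0],[50,9,0],0.95],[[0,0,0],[100,19,0],0.95],[[0,0,0],[126.5,24.5,10],0.95],[[0,0,0],[126.5,24.5,60],0.95],[[0,0,0],[126.5,24.5,115],0.95],[[0,0,0],[126.5,24.5,155],0.95],[[0,0,0],[126.5,24.5,166],0.95],[[0,0,0],[126.5,24.5,166],0.3],[[0,0,0],[126.5,24.5,166],0],[[0,0,0],[126.5,24.5,166],0]]}}

```text
time_s: 32.02
position: [0.51, 0.3362, 0.0546]
tcp_rot: [0.001, 0.707, 0.707, 0.002]
contact_force: [0.3, 0.5, -1.4]
width: 0.0586
finger_force: 64.4
```

>>> {"fn": "carry_out", "kwargs": {"increments": [[[0,0,0],[0,0,0],0],[[0,0,0],[0,0,0],0],[[0,0,0],[0,0,-30],0],[[0,0,0],[0,0,-75],0],[[0,0,0],[0,0,-120],0],[[0,0,0],[0,0,-145],0],[[0,0,0],[-35,-4,-145],0],[[0,0,0],[-80,-9,-145],0],[[0,0,0],[-125,-14,-145],0],[[0,0,0],[-165,-18,-145],0]]}}

```text
time_s: 33.28
position: [0.4897, 0.1692, 0.1971]
tcp_rot: [-0.0, 0.707, 0.707, -0.001]
contact_force: [1.2, 0.2, -1.8]
width: 0.0582
finger_force: 65.0
```

>>> {"fn": "carry_out", "kwargs": {"increments": [[[0,0,0],[-45,-5,0],0],[[0,0,0],[-90,-10,0],0],[[0,0,0],[-130,-15,0],0],[[0,0,0],[-151.5,-17.5,0],0],[[0,0,0],[-151.5,-17.5,25],0],[[0,0,0],[-151.5,-17.5,60],0],[[0,0,0],[-151.5,-17.5,90],0],[[0,0,0],[-151.5,-17.5,101],0],[[0,0,0],[-151.5,-17.5,105],0],[[0,0,0],[-151.5,-17.5,105],0]]}}

```text
time_s: 34.52
position: [0.474, 0.0192, 0.0935]
tcp_rot: [0.001, 0.707, 0.707, 0.0]
contact_force: [-0.0, -0.3, -1.0]
width: 0.0584
finger_force: 65.0
```

>>> {"fn": "carry_out", "kwargs": {"increments": [[[0,0,0],[0,0,2],0],[[0,0,0],[0,0,3],0],[[0,0,0],[0,0,3],0],[[0,0,0],[0,0,3],0.9],[[0,0,0],[0,0,3],0.9],[[0,0,0],[0,0,3],0.9],[[0,0,0],[0,0,-30],0.9],[[0,0,0],[0,0,-80],0.9],[[0,0,0],[0,0,-130],0.9],[[0,0,0],[50,20,-130],0.9]]}}

```text
time_s: 35.78
position: [0.497, 0.0673, 0.2286]
tcp_rot: [0.005, 0.709, 0.705, 0.004]
contact_force: [0.9, 0.5, 0.1]
width: 0.0768
finger_force: 0.0
```

>>> {"fn": "carry_out", "kwargs": {"increments": [[[0,0,0],[50,19,0],1],[[0,0,0],[105,41,0],1],[[0,0,0],[160,63,0],1],[[0,0,0],[215,84,0],1],[[0,0,0],[262,103,0],1],[[0,0,0],[277.5,109,10],1],[[0,0,0],[277.5,109,60],1],[[0,0,0],[277.5,109,110],1],[[0,0,0],[277.5,109,150],1],[[0,0,0],[277.5,109,161],1]]}}

```text
time_s: 37.02
position: [0.5991, 0.3445, 0.0571]
tcp_rot: [-0.002, 0.707, 0.707, -0.004]
contact_force: [-1.0, 0.2, -0.2]
width: 0.0852
finger_force: 0.0
```

>>> {"fn": "carry_out", "kwargs": {"increments": [[[0,0,0],[0,0,0],0.6],[[0,0,0],[0,0,0],0],[[0,0,0],[0,0,0],0],[[0,0,0],[0,0,0],0],[[0,0,0],[0,0,0],0],[[0,0,0],[0,0,-30],0],[[0,0,0],[0,0,-75],0],[[0,0,0],[0,0,-120],0],[[0,0,0],[0,0,-155],0],[[0,0,0],[0,0,-160],0]]}}

```text
time_s: 38.28
position: [0.6038, 0.3475, 0.2256]
tcp_rot: [0.001, 0.707, 0.707, 0.003]
contact_force: [0.9, -0.1, -2.0]
width: 0.0533
finger_force: 63.9
```

```bash
python3 chk.py
```

```text
top brush knob 220 [462.1 103.3] [34.4 34.2] 63.5 0.1195
top cup 466 [470.9  19. ] [58.8 63. ] 37.2 0.1124
side brush knob 235 [463.5 104.1] [33.6 35.1] 6.2 0.1206
side cup 339 [472.1  19.1] [57.4 60.8] 39.2 0.1133
[0.60115569 0.34626006 0.21956691]
```

The cup is centred on its pad. The dispenser goes back last.

>>> {"fn": "carry_out", "kwargs": {"increments": [[[0,0,0],[-30,-9,0],0],[[0,0,0],[-75,-22,0],0],[[0,0,0],[-122,-36,0],0],[[0,0,0],[-170,-50,0],0],[[0,0,0],[-218,-64,0],0],[[0,0,0],[-266,-78,0],0],[[0,0,0],[-314,-93,0],0],[[0,0,0],[-360,-106,0],0],[[0,0,0],[-397,-117,0],0],[[0,0,0],[-412,-121.5,0],0]]}}

```text
time_s: 39.67
position: [0.4787, -0.0665, 0.2193]
tcp_rot: [-0.002, 0.708, 0.706, -0.001]
contact_force: [0.8, 0.4, -3.0]
width: 0.053
finger_force: 64.0
```

>>> {"fn": "carry_out", "kwargs": {"increments": [[[0,0,0],[0,0,10],0],[[0,0,0],[0,0,45],0],[[0,0,0],[0,0,80],0],[[0,0,0],[0,0,108],0],[[0,0,0],[0,0,118],0],[[0,0,0],[0,0,121],0],[[0,0,0],[0,0,122],0],[[0,0,0],[0,0,123],0],[[0,0,0],[0,0,123.5],0],[[0,0,0],[0,0,123.5],0]]}}

```text
time_s: 40.92
position: [0.4809, -0.0642, 0.1007]
tcp_rot: [-0.001, 0.707, 0.708, 0.0]
contact_force: [-8.3, 3.1, 13.6]
width: 0.0528
finger_force: 65.9
```

Contact with the pad. I'll release, rise and retreat.

>>> {"fn": "carry_out", "kwargs": {"increments": [[[0,0,0],[0,0,0],0.9],[[0,0,0],[0,0,0],0.9],[[0,0,0],[0,0,0],0.9],[[0,0,0],[0,0,-30],0.9],[[0,0,0],[0,0,-80],0.9],[[0,0,0],[0,0,-130],0.9],[[0,0,0],[-50,-10,-140],0.9],[[0,0,0],[-110,-25,-140],0.9],[[0,0,0],[-170,-40,-140],0.9],[[0,0,0],[-170,-40,-140],0.9]]}}

```text
time_s: 42.18
position: [0.4397, -0.2392, 0.2383]
tcp_rot: [0.0, 0.709, 0.705, -0.0]
contact_force: [0.8, 1.2, -0.8]
width: 0.0773
finger_force: 0.0
```

```bash
python3 chk.py
python3 - <<'E'
from h import *
s=snapshot("wrist");P=cloud(s);x,y,z=[P[...,i] for i in range(3)]
k=(z>.066)&(z<.078)&(abs(x*1000-511)<12)&(abs(y*1000-68)<12);print("post",k.sum(),np.nanmedian(P[k],0))
E
```

```text
top brush knob 221 [462.2 103.4] [33.9 34.4] 62.7 0.1194
top cup 461 [471.6  20.4] [57.8 62.3] 0.9 0.1123
top rim 437 [479.2 -64.5] [53.9 53.9] 0.4 0.1256
side brush knob 237 [463.3 103.4] [35.  33.8] 27.9 0.1208
side cup 341 [472.1  21.1] [57.6 62.3] 6.9 0.1132
side rim 272 [480.3 -64.1] [54.9 57.5] 0.2 0.1271
[ 0.44070369 -0.23467169  0.23789452]
post 0 [nan nan nan]
  return np.nanmean(a, axis, out=out, keepdims=keepdims)
```

View pics/side_now.png

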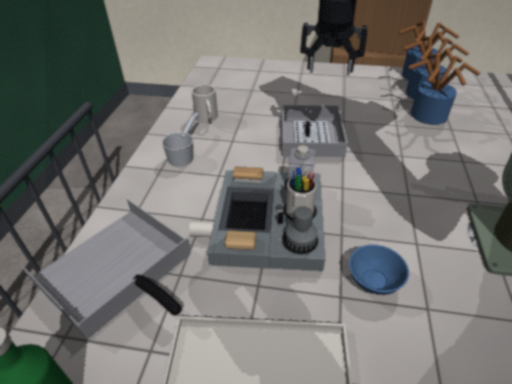

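The side view shows all three upright on their pads, the dispenser at (302,165), the cup at (300,192) and the brush at (301,232). They are within about 4 mm of the pad centres. The screen is in the basin at (312,130), the recess is empty, the tab post is at (281,216) beside the ledge, and the arm is clear.

```bash
python3 -c "
from workcell import *
print(close_job())"
```

```text
the job is handed in; nothing more can be done
None
```

The screen lies flat in the basin, the tab is fully aside, and the dispenser, cup and brush stand upright on their own pads within about 4 mm of centre; I handed the job in at about 42 s, and no verdict was shown.

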